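Set the kiln controller's inner knob and start the firing

TASK

On the kiln controller, push the small inner knob of the nested dial down until you feel it meet its firm stop, and, holding it there with about 10 N, turn it clockwise from the white mark to the orange mark and let it spring back up, locked in the notch there; then press the green start button fully down and let go. Do not turn the outer black ring around the knob, do not force the knob hard against its stop (stay below 14 N), and leave the cup, glaze jar and wooden rib where they are.

Things in the scene. Friction and masses are not known exactly. Their poses are not given: they have to be found in the camera images.
- controller: Grey kiln controller with aluminium top, 150 (x) x 210 (y) x 65 mm high, fixed on the bench; origin at the centre of its underside, z up. Nested dial on its top at x = 0, y = +45 mm; green start button on its top at x = 0, y = -65 mm.
- dial (a point): Point on the dial's vertical axis, level with the outer ring's upper face, 77 mm above the bench. The inner knob, round, aluminium, 26 mm in diameter with a red pointer line, rises from the middle of the ring; its flat top stands 30 mm above the ring's face. Fingertips go down with the knob (up to 16 mm): grip only its top 8 to 10 mm so that they stay clear of the ring.
- knob_turn (a joint): Angle of the inner knob in rad, clockwise from above: about 0 with its pointer at the white mark (along the controller's +y), 1.2 at the orange mark (towards its +x). Range -0.15 to 1.4. Locked by a notch unless pushed down to its firm stop; keep it there, gripping firmly, while turning (0.04 N m). Released between the notches it stays down; released within 0.07 rad of the orange mark it springs up and locks.
- knob_press (a joint): How far the inner knob is pushed down from its sprung-up rest, in m. A light spring (3 to 5 N) lets it go down until it meets a firm stop, where it is free to turn. The stop comes at 2 to 15 mm; where differs from unit to unit and is not reported: feel for it.
- knob_stop (a joint): How far the firm, sprung stop under the inner knob is pressed in, in m: 0 until the knob reaches it; the total push is then 6 to 8 N and grows 5 N per mm. Push with about 9 to 11 N; beyond 0.0016 (14 to 16 N) the knob counts as forced, a failure.
- ring_mark (a point): Outer end of the blue line on the upper face of the outer ring, 30 mm from the dial's axis. The ring is a black ridged disc, 68 mm across, 12 mm thick, on the box top; it turns very easily (0.015 N m), so a finger rubbing on it drags it. It starts at any angle and must stay there (within 4 mm).
- start_top (a point): Centre of the top of the green start button, 26 mm in diameter; pressed straight down it travels 6 mm, fully down at 5 N.
- start (a joint): Travel of the start button in m, 0 up, 0.006 fully down.
- cup_mid (a point): White ceramic cup, 72 mm across, 60 mm high, loose beside the controller; point at its centre. Leave alone.
- glaze_mid (a point): Terracotta glaze jar with black cap, 60 mm across, 75 mm high, loose beside the controller; point at its centre. Leave alone.
- rib_mid (a point): Wooden shaping rib, 50 x 110 x 8 mm, lying on the bench behind the controller; point at its centre. Leave alone.

How it is judged:
On the way, in this order (a step that is already met when the one before it is completed fails the run):
1. the inner knob has been turned to the orange mark and has sprung up into its notch there (value of joint knob_turn between 1.08 and 1.32 rad and value of joint knob_press below 0.0022 m), for 0.2 s.
2. then the start button is pressed fully down (value of joint start above 0.0045 m), for 0.05 s.
At the end, for the whole second after the job is handed in: The inner knob is sprung up (less than 2.2 mm down) and within 0.12 rad of the orange mark (1.2 rad), the start button is up again (less than 1.5 mm down), the outer ring's blue mark is within 4 mm of where it was, and cup, jar and rib are within 15 mm of where they were (all of step 1 and distance of ring_mark from where it was at the start of the episode below 0.004 m and value of joint start below 0.0015 m and distance of each of cup_mid, glaze_mid, rib_mid from where it was at the start of the episode below 0.015 m); the robot touches nothing.
It fails at once if the outer ring is dragged round: its blue mark moves more than 5 mm (distance of ring_mark from where it was at the start of the episode above 0.005 m).
It fails at once if the inner knob is forced against its firm stop, pressing it in more than 1.6 mm (over 14 N) (value of joint knob_stop above 0.0016 m).
It fails at once if a bystander (cup, jar or rib) is moved more than 20 mm (distance of any of cup_mid, glaze_mid, rib_mid from where it was at the start of the episode above 0.02 m).
It also fails if it takes over 48 s, if anything falls off the work surface, if the arm or the gripper's body presses on something with over 40 N, if the wrist force passes 120 N, or if a joint passes its speed limit or range.

ROBOT

A 6-joint arm with a two-finger parallel gripper is mounted at the origin on the work surface. World frame = base frame: x ahead of the robot, y to its left, z up, the work surface at z = 0. Lengths are in m, angles in rad, forces in N, time in s.
With the tool pointing down it reaches from about 0.35 to 0.975 m from the base axis. Payload 4.9 kg.
Tool frame: the origin (TCP) lies midway between the tips of the shut fingers; the grasp point (between the pads) lies manip.grip_depth behind it (manip.grip_depth is the distance from the TCP to the grasp point, in m); z points along the fingers, x is the direction in which the jaws open and shut, and the axes are right-handed (so a half turn about z gives the same grasp; the last joint's range is limited). The gripper opens to 85 mm and grips with 20 to 120 N. Pads are 22 mm wide; open, the fingers measure 114 mm over their backs; the gripper's body (76 mm by 85 mm) begins 54 mm behind the grasp point. The pads swing forward as they close: fully open they stand 13 mm farther back than shut.
Start: joints at [-1.239, 0.053, 1.613, -0, 1.476, -0.119], TCP at [0.272, -0.563, 0.231] pointing down, gripper open.
Joint ranges: [-3.01, 3.01], [-1.01, 2.22], [0.06, 2.58], [-1.02, 4.17], [0.09, 2.62], [-3.14, 3.14]. Speed limits (rad/s): [2.57, 2.57, 3.14, 3.14, 3.14, 3.14].

INTERFACE

Orientations are given as a unit quaternion [w, x, y, z].
In Python, from plant import state, grab_frame, ticket, manip gives the robot as it stands.
- The arm moves only by the tool carry_out, never from a script. Its argument "moves" is a list that holds one entry, the list of rows, each a list of 7 numbers: the turn, a rotation vector about the tool's x, y, z each as a share of 5 degrees, from -1 to 1, then the shift along the tool's x, y, z each as a share of 0.04 m, from -1 to 1, then the gripper command: -1 is shut, 1 is fully open, values between are in proportion. A call has 1 to 8 rows; each row shifts and turns the commanded pose from where the row before left it, along the tool's axes as they then stand; what a row does not reach is not made up. A row lasts 1/12 s, in which the tool goes at most 41.7 mm and 7.16 degrees, less where a joint would pass 70% of its speed; a pose out of reach is approached as far as the arm can. A call with a number of a shift or a turn outside -1 to 1 is refused whole. A call with a gripper value outside its range is refused whole. The fingers move at their own pace and stop on an object; the grip force is fixed at half the most. Time passes only in rows, so rows that do not move let the fingers close. It gives the time, the measured TCP pose, the force and the opening at its end, in the units of the state.
- state(): the state, without advancing time (a new reading comes with each control period).
- grab_frame(name): name is "scene" or "top"; returns a dict with "frame" (420x560x3 uint8, red, green, blue), "z_map" (420x560 float32, m along the optical axis (not along the pixel's ray), 0 where there is no reading), "K" (3x3 intrinsics, pixels), "world_from_camera" (4x4, takes a point from camera to world coordinates). Camera axes: x right, y down, z forward; pixel columns grow to the right and rows downward; lengths in m; the calibration is good to about 2 mm. A picture is of the moment at which its call begins.
- ticket.job_done(): hands the job in, once; it reports no verdict.
The state is a dict: "time": time; "joint_pos": joint angles; "joint_vel": joint speeds; "joint_efforts": joint torques, N m; "tool_pos": TCP position; "tool_rot": TCP orientation; "contact_force": force on the tool from outside, world axes, zero at the start; "ft_torque": the same for the moment, N m; "gripper_width": opening from 0.0 (shut) to 1.0 (fully open).
Only numpy, scipy, OpenCV 4.12 (cv2) and the standard library are available. Lean on these libraries where they do the work, as an engineer would, in place of code of your own. Each camera call takes 0.05 s, during which the arm holds its last target.

## Working session

There is one attempt and no reset: what is moved stays moved. The work goes in short steps, Python scripts to look and compute and a tool call to move; the robot and the scene stay as the last step left them, time stands still between calls to the robot, and variables do not carry over. Pictures are saved under pics/ and viewed, and the job is handed in when it is done.

Besides the shell and the picture viewer there is one more tool, called after ">>>" in YAML: its name, and indented under it one key for each argument. carry_out: Moves the arm, as the interface text tells. Shift numbers are shares of 0.04 m and turn numbers shares of 5 degrees, none past 1 either way. Its arguments: {"type":"object","properties":{"moves":{"type":"array"}},"required":["moves"]}

```bash
mkdir -p pics; ls; python3 - <<'E'
from plant import state, grab_frame, ticket, manip
import cv2,numpy as np
s=state()
for k,v in s.items(): print(k,np.round(v,4))
print(manip.grip_depth, [a for a in dir(manip) if a[0]!='_'])
for n in ("scene","top"):
    f=grab_frame(n); cv2.imwrite(f"pics/{n}0.png",f["frame"][:,:,::-1]); np.savez(f"{n}0.npz",**f); print(n,f["K"],f["world_from_camera"].round(3))
E
```

```text
pics
time 0.0
joint_pos [-1.239   0.0533  1.6143  0.      1.476  -0.119 ]
joint_vel [-0.0007  0.0006  0.0001 -0.0024  0.0011 -0.0005]
joint_efforts [-1.70000e-03 -3.93681e+01 -3.70178e+01 -2.00000e-04  7.20000e-03
  0.00000e+00]
tool_pos [ 0.2721 -0.562   0.2301]
tool_rot [-7.000e-04  8.472e-01 -5.312e-01 -8.000e-04]
contact_force [-0.4911 -0.5638  0.4609]
ft_torque [ 0.0397 -0.0054  0.0296]
gripper_width 0.9992
0.0187 ['IKError', 'grip_depth']
scene [[454.13879356   0.         275.7895623 ]
 [  0.         454.13879356 207.52876504]
 [  0.           0.           1.        ]] [[ 0.668  0.603 -0.436  1.095]
 [ 0.744 -0.556  0.372 -0.384]
 [-0.019 -0.573 -0.819  0.975]
 [ 0.     0.     0.     1.   ]]
top [[462.47335197   0.         281.32746644]
 [  0.         462.47335197 211.31046315]
 [  0.           0.           1.        ]] [[-0.017 -0.998  0.065  0.532]
 [-1.     0.018  0.014  0.003]
 [-0.015 -0.065 -0.998  1.115]
 [ 0.     0.     0.     1.   ]]
```

View pics/scene0.png

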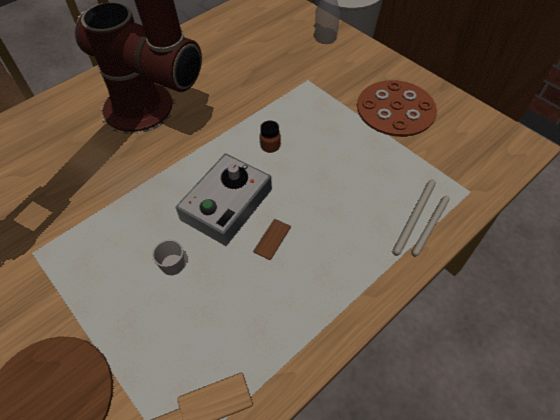

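View pics/top0.png

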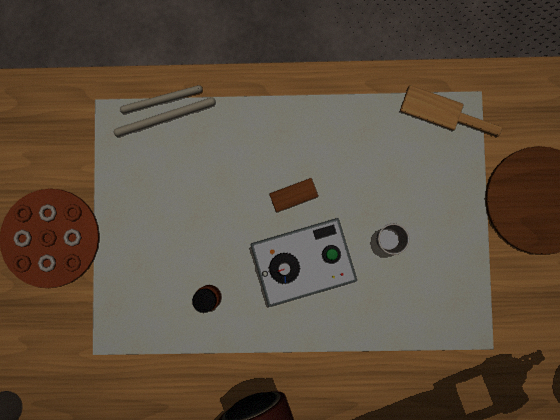

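The controller is at about (303,262) in the top view, with the dial at (285,268), the green button at (331,254), the jar at (206,298), the cup at (390,240) and the rib at (294,195). I'll zoom in next.

```bash
python3 - <<'E'
import cv2,numpy as np
t=np.load("top0.npz")["frame"][205:315,235:365,::-1]; cv2.imwrite("pics/topz.png",cv2.resize(t,None,fx=5,fy=5,interpolation=cv2.INTER_CUBIC))
t=np.load("scene0.npz")["frame"][145:245,170:280,::-1]; cv2.imwrite("pics/scenez.png",cv2.resize(t,None,fx=6,fy=6,interpolation=cv2.INTER_CUBIC)[:600])
E
```

```text
(no output)
```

View pics/topz.png

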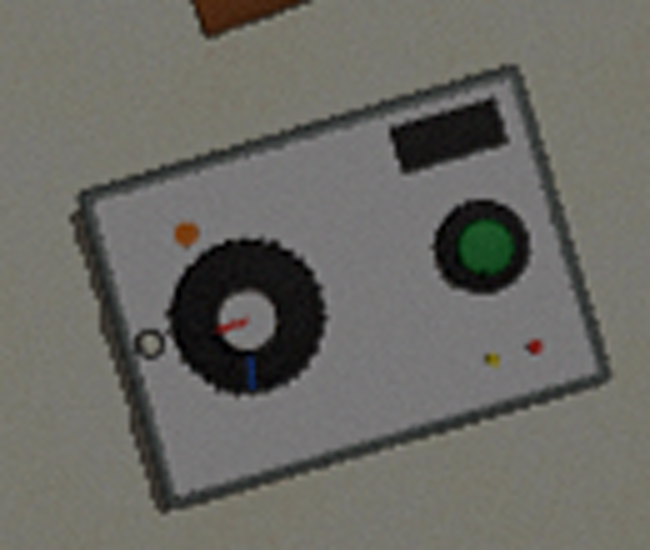

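View pics/scenez.png

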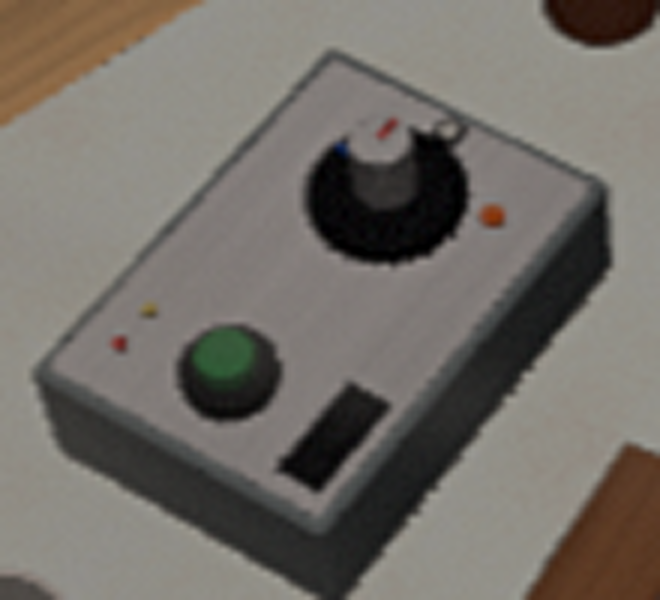

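```bash
cat > h.py <<'E'
import numpy as np,cv2
def load(n,i=0):
    return dict(np.load(f"{n}{i}.npz"))
def ray(f,uv):
    d=np.linalg.inv(f["K"])@[uv[0],uv[1],1]; M=f["world_from_camera"]; d=M[:3,:3]@d; return M[:3,3],d/np.linalg.norm(d)
def plane(f,uv,z):
    o,d=ray(f,uv); return o+d*(z-o[2])/d[2]
def tri(f1,a,f2,b):
    o1,d1=ray(f1,a);o2,d2=ray(f2,b)
    t=np.linalg.lstsq(np.c_[d1,-d2],o2-o1,rcond=None)[0]
    p,q=o1+d1*t[0],o2+d2*t[1]; return (p+q)/2,np.linalg.norm(p-q)
def blobs(mask,box):
    m=np.zeros_like(mask); x0,y0,x1,y1=box; m[y0:y1,x0:x1]=mask[y0:y1,x0:x1]
    n,l,s,c=cv2.connectedComponentsWithStats(m.astype(np.uint8)); return [(s[i][4],s[i][:4].tolist(),c[i].round(2)) for i in range(1,n) if s[i][4]>2]
E
python3 - <<'E'
from h import *
for n,box in (("top",(245,210,360,310)),("scene",(172,148,278,245))):
    f=load(n);im=f["frame"]; hsv=cv2.cvtColor(im,cv2.COLOR_RGB2HSV); H,S,V=cv2.split(hsv)
    print(n)
    print("green",blobs((H>40)&(H<85)&(S>100),box))
    print("orange",blobs((H>5)&(H<18)&(S>140),box))
    print("red",blobs(((H<5)|(H>172))&(S>100),box))
    print("blue",blobs((H>100)&(H<130)&(S>90),box))
    print("dark",[b for b in blobs((V<60),box) if b[0]>30])
    b=(268,252,300,285) if n=="top" else (226,160,245,182)
    g=(V>85); print("bright",[x for x in blobs(g,b)])
    if n=="top": print(V[260:278,274:296])
    else: print(V[160:184,224:246])
E
```

```text
top
green [(np.int32(114), [326, 249, 12, 12], array([331.52, 254.16]))]
orange [(np.int32(8), [276, 210, 5, 2], array([277.62, 210.38])), (np.int32(14), [270, 250, 4, 4], array([271.5 , 251.29]))]
red [(np.int32(10), [277, 269, 7, 3], array([279.8, 269.9])), (np.int32(6), [341, 273, 2, 3], array([341.5, 274. ]))]
blue [(np.int32(15), [284, 276, 3, 7], array([284.6 , 279.13]))]
dark [(np.int32(46), [293, 221, 33, 11], array([308.72, 226.39])), (np.int32(209), [313, 225, 23, 15], array([324.05, 231.76])), (np.int32(387), [249, 231, 92, 76], array([275.43, 276.08])), (np.int32(201), [322, 245, 19, 19], array([330.59, 254.03])), (np.int32(641), [268, 253, 32, 31], array([284.02, 267.54])), (np.int32(32), [342, 273, 15, 13], array([349.81, 280.88]))]
bright [(np.int32(75), [268, 252, 15, 15], array([271.68, 255.73])), (np.int32(3), [284, 252, 3, 1], array([285., 252.])), (np.int32(51), [288, 252, 12, 10], array([295.82, 254.67])), (np.int32(101), [279, 263, 11, 12], array([284.11, 268.55])), (np.int32(74), [268, 272, 14, 13], array([271.68, 280.43])), (np.int32(65), [283, 273, 17, 12], a
[... 4052 characters left out ...]
9  47  46  47  43  26  11  14
   10   6  15   2]
 [  7  10  13   9  13  33  47  53  52  50  51  54  51  51  39  21   7   9
   13  13  13   6]
 [  9  14   6  15  11  14  31  46  50  49  51  56  51  44  24   8  12  10
   12  12  15   9]
 [  9   8   9  10  10  10  11  26  43  43  44  38  29  18   6   7  15   7
   12  15   8   4]
 [  5  10  11   3  11  11  14  12  17  14  11  14  10  11   6   8  16   9
   13  10  10   6]
 [ 13  14  10   7  11  12   5  10  10  12  13   8  13   9  14  13  11   6
    6   9   9   0]
 [  4  10  10  12   8   9   9  11   7   8   7  11   8  13  15  12   9  12
   12   6   2   9]
 [  5   3   2   8  14   9   9  12  13   8   9  15   2  11  14   6  16   8
   10   1   3  30]]
```

```bash
python3 - <<'E'
from h import *
t=load("top");s=load("scene")
print("knob",tri(t,(284.1,268.5),s,(233.2,167.7)))
print("green",tri(t,(331.5,254.2),s,(207.3,204.2)))
print("orange",tri(t,(271.5,251.3),s,(252,180.6)))
for n,f,uv in (("kn",t,(284,268)),("kn",s,(233,168)),("gr",t,(331,254)),("gr",s,(207,204)),("ring",t,(293,260)),("boxtop",t,(305,275))):
    d=f["z_map"][uv[1],uv[0]]; p=f["world_from_camera"]@np.r_[np.linalg.inv(f["K"])@[uv[0],uv[1],1]*d,1]; print(n,p[:3].round(4))
ring=plane(t,(284.0,268.0),.077)
# aluminium top plate: min area rect
k=plane(t,(284.1,268.5),.107);g=plane(t,(331.5,254.2),.0783);o=plane(t,(271.5,251.3),.066);bl=plane(t,(284.6,279.1),.077)
w=plane(t,(235+150/5,205+344/5),.066)
print("ring",ring,"knob",k,"green",g)
y=k-g; print("dist",np.linalg.norm(y[:2]),"yaw +y dir deg",np.degrees(np.arctan2(y[1],y[0])))
for n,p in(("orange",o),("white",w),("blue",bl)):
    d=p-k; print(n,p,np.linalg.norm(d[:2]),np.degrees(np.arctan2(d[1],d[0])))
r=[plane(t,u,.107) for u in ((278.5,271.0),(284,269))]; d=r[0]-r[1];print("ptr",np.degrees(np.arctan2(d[1],d[0])))
c=[plane(t,(235+a/5,205+b/5),.065)[:2] for a,b in ((85,192),(515,67),(608,375),(165,510))]; c=np.array(c)
print(c, np.linalg.norm(c-np.roll(c,1,0),axis=1)); d=c[0]-c[1];print(np.degrees(np.arctan2(d[1],d[0])));d=c[3]-c[2];print(np.degrees(np.arctan2(d[1],d[0])),c.mean(0))
from plant import state
from scipy.spatial.transform import Rotation as R
q=state()["tool_rot"]; print(R.from_quat(np.r_[q[1:],q[0]]).as_matrix().round(3))
E
```

```text
knob (array([0.47244484, 0.0125755 , 0.10770825]), np.float64(0.0025168020428621685))
green (array([ 0.50059517, -0.09344068,  0.08124786]), np.float64(0.0032189789112199167))
orange (array([0.5088717 , 0.040385  , 0.06613699]), np.float64(0.0035667389209784943))
kn [0.4741 0.0138 0.1058]
kn [0.4733 0.0099 0.1093]
gr [ 0.502  -0.0908  0.0833]
gr [ 0.5036 -0.0973  0.0887]
ring [ 0.49   -0.0063  0.0782]
boxtop [ 0.4554 -0.0328  0.0658]
ring [0.47247884 0.01414034 0.077     ] knob [0.47310946 0.01362514 0.107     ] green [ 0.50138976 -0.09235672  0.0783    ]
dist 0.109690163776349 yaw +y dir deg 104.94073980065696
orange [0.50987664 0.04186174 0.066     ] 0.046358717757628794 37.52367829511676
white [0.45955814 0.05734338 0.066     ] 0.04577032383629944 107.22183338034243
blue [0.44786227 0.01324257 0.077     ] 0.025250087022382444 -179.1318532098658
ptr 108.91447217856306
[[ 0.52847126  0.08585857]
 [ 0.58167395 -0.11029467]
 [ 0.44225227 -0.14852342]
 [ 0.38527071  0.05177664]] [0.14720047 0.2032403  0.14456777 0.20824749]
105.1752503774556
105.88004556475043 [ 0.48441705 -0.03029572]
[[ 0.436 -0.9   -0.001]
 [-0.9   -0.436  0.002]
 [-0.002 -0.    -1.   ]]
```

>>> carry_out:
  moves:
    - [[0, 0, 0, -0.6, -0.6, 0, -1], [0, 0, 0, -0.7, -0.7, 0, -1], [0, 0, 0, -0.7, -0.7, 0, -1], [0, 0, 0, -0.7, -0.7, 0, -1], [0, 0, 0, -0.7, -0.7, 0, -1], [0, 0, 0, -0.7, -0.7, 0, -1], [0, 0, 0, -0.7, -0.7, 0, -1], [0, 0, 0, -0.7, -0.7, 0, -1]]

```text
time: 0.77
tool_pos: [0.3744, -0.2667, 0.2308]
tool_rot: [-0.0, 0.847, -0.531, -0.0]
contact_force: [0.2, 0.4, -0.3]
gripper_width: 0.003
```

>>> carry_out:
  moves:
    - [[0, 0, 0, -0.7, -0.7, 0, -1], [0, 0, 0, -0.7, -0.7, 0, -1], [0, 0, 0, -0.7, -0.7, 0, -1], [0, 0, 0, -0.7, -0.7, 0, -1], [0, 0, 0, -0.7, -0.7, 0, -1], [0, 0, 0, -0.7, -0.7, 0, -1], [0, 0, 0, -0.5, -0.5, 0, -1], [0, 0, 0, 0, 0, 0, -1]]

```text
time: 1.43
tool_pos: [0.4623, -0.0133, 0.2309]
tool_rot: [-0.001, 0.849, -0.529, -0.001]
contact_force: [-0.1, -0.4, -0.6]
gripper_width: -0.004
```

>>> carry_out:
  moves:
    - [[0, 0, 0, -0.48, -0.52, 0, -1], [0, 0, 0, 0, 0, 0.9, -1], [0, 0, 0, 0, 0, 0.9, -1], [0, 0, 0, 0, 0, 0.8, -1], [0, 0, 0, 0, 0, 0, -1], [0, 0, 0, 0, 0, 0, -1], [0, 0, 0, 0, 0, 0, -1]]

```text
time: 2.02
tool_pos: [0.4731, 0.0083, 0.1291]
tool_rot: [-0.0, 0.847, -0.531, 0.001]
contact_force: [-0.2, 0.1, 1.1]
gripper_width: 0.0
```

```bash
cat > snap.py <<'E'
import sys
from h import *
from plant import state, grab_frame
i=sys.argv[1]
s=state()
for k in("tool_pos","tool_rot","contact_force","ft_torque","gripper_width","joint_pos","time"):print(k,np.round(s[k],4))
T=[]
for n,(x0,y0,x1,y1) in (("top",(235,205,365,315)),("scene",(170,90,280,245))):
    f=grab_frame(n);np.savez(f"{n}{i}.npz",**f)
    c=f["frame"][y0:y1,x0:x1,::-1]
    k=600/(y1-y0) if n=="scene" else 3.0
    T.append(cv2.resize(c,None,fx=k if n=="scene" else 2.8,fy=k if n=="scene" else 2.8,interpolation=cv2.INTER_CUBIC))
h=max(a.shape[0] for a in T)
T=[cv2.copyMakeBorder(a,0,h-a.shape[0],0,0,cv2.BORDER_CONSTANT) for a in T]
o=np.hstack(T);print(o.shape);cv2.imwrite(f"pics/s{i}.png",o)
E
python3 snap.py 1
```

```text
tool_pos [0.4731 0.0083 0.1291]
tool_rot [-4.000e-04  8.471e-01 -5.314e-01  1.000e-03]
contact_force [-0.2151  0.0986  1.0659]
ft_torque [-0.0074 -0.0532 -0.035 ]
gripper_width 0.0004
joint_pos [-1.3990e-01 -2.3790e-01  2.0590e+00 -1.0000e-04  1.3183e+00  9.8060e-01]
time 2.0167
(600, 790, 3)
```

View pics/s1.png

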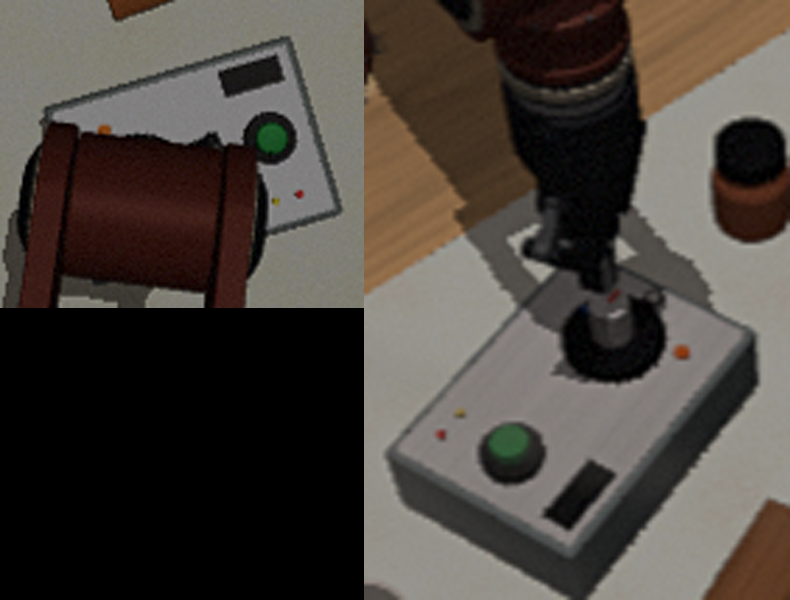

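>>> carry_out:
  moves:
    - [[0, 0, 0, -0.1, -0.05, 0.1, -1], [0, 0, 0, 0, 0, 0.2, -1], [0, 0, 0, 0, 0, 0.1, -1], [0, 0, 0, 0, 0, 0, -1], [0, 0, 0, 0, 0, 0, -1], [0, 0, 0, 0, 0, 0, -1]]

```text
time: 2.62
tool_pos: [0.4721, 0.0133, 0.1112]
tool_rot: [0.0, 0.847, -0.531, -0.0]
contact_force: [-0.6, 0.2, -0.1]
gripper_width: 0.001
```

>>> carry_out:
  moves:
    - [[0, 0, 0, 0, 0, 0.025, -1], [0, 0, 0, 0, 0, 0, -1], [0, 0, 0, 0, 0, 0, -1]]

```text
time: 2.87
tool_pos: [0.4723, 0.0132, 0.1104]
tool_rot: [-0.0, 0.847, -0.531, 0.0]
contact_force: [-0.7, -0.1, 0.4]
gripper_width: -0.004
```

>>> carry_out:
  moves:
    - [[0, 0, 0, 0, 0, 0.025, -1], [0, 0, 0, 0, 0, 0, -1], [0, 0, 0, 0, 0, 0, -1]]

```text
time: 3.12
tool_pos: [0.4722, 0.0133, 0.1093]
tool_rot: [0.0, 0.847, -0.531, -0.0]
contact_force: [-0.6, 0.1, 0.6]
gripper_width: -0.002
```

>>> carry_out:
  moves:
    - [[0, 0, 0, 0, 0, 0.025, -1], [0, 0, 0, 0, 0, 0, -1], [0, 0, 0, 0, 0, 0, -1]]

```text
time: 3.37
tool_pos: [0.4721, 0.0133, 0.1082]
tool_rot: [0.0, 0.847, -0.531, -0.0]
contact_force: [0.5, -0.7, -1.1]
gripper_width: 0.001
```

>>> carry_out:
  moves:
    - [[0, 0, 0, 0, 0, 0.025, -1], [0, 0, 0, 0, 0, 0, -1]]

```text
time: 3.53
tool_pos: [0.4721, 0.0133, 0.1071]
tool_rot: [0.0, 0.847, -0.531, -0.0]
contact_force: [-0.5, 0.1, 0.0]
gripper_width: 0.004
```

>>> carry_out:
  moves:
    - [[0, 0, 0, 0, 0, 0.025, -1], [0, 0, 0, 0, 0, 0, -1]]

```text
time: 3.7
tool_pos: [0.4722, 0.0132, 0.1066]
tool_rot: [0.0, 0.847, -0.531, -0.0]
contact_force: [-0.3, 0.2, 3.5]
gripper_width: -0.003
```

>>> carry_out:
  moves:
    - [[0, 0, 0, 0, 0, 0.025, -1], [0, 0, 0, 0, 0, 0, -1]]

```text
time: 3.87
tool_pos: [0.4723, 0.0133, 0.1055]
tool_rot: [-0.0, 0.847, -0.531, 0.0]
contact_force: [-1.1, 0.5, 3.1]
gripper_width: 0.002
```

>>> carry_out:
  moves:
    - [[0, 0, 0, 0, 0, 0.025, -1], [0, 0, 0, 0, 0, 0, -1]]

```text
time: 4.03
tool_pos: [0.4723, 0.0133, 0.1043]
tool_rot: [-0.0, 0.847, -0.531, 0.0]
contact_force: [-0.8, 0.3, 3.1]
gripper_width: 0.001
```

>>> carry_out:
  moves:
    - [[0, 0, 0, 0, 0, 0.02, -1], [0, 0, 0, 0, 0, 0, -1]]

```text
time: 4.2
tool_pos: [0.4722, 0.0133, 0.1034]
tool_rot: [-0.0, 0.847, -0.531, 0.0]
contact_force: [-0.7, -0.0, 3.4]
gripper_width: 0.0
```

>>> carry_out:
  moves:
    - [[0, 0, 0, 0, 0, 0.02, -1], [0, 0, 0, 0, 0, 0, -1]]

```text
time: 4.37
tool_pos: [0.4723, 0.0133, 0.1027]
tool_rot: [-0.0, 0.847, -0.531, 0.0]
contact_force: [-1.1, 0.4, 3.6]
gripper_width: 0.005
```

>>> carry_out:
  moves:
    - [[0, 0, 0, 0, 0, 0.02, -1], [0, 0, 0, 0, 0, 0, -1]]

```text
time: 4.53
tool_pos: [0.4723, 0.0133, 0.1019]
tool_rot: [-0.0, 0.847, -0.531, 0.0]
contact_force: [-1.9, 0.4, 3.6]
gripper_width: 0.004
```

>>> carry_out:
  moves:
    - [[0, 0, 0, 0, 0, 0.02, -1], [0, 0, 0, 0, 0, 0, -1]]

```text
time: 4.7
tool_pos: [0.4723, 0.0133, 0.1011]
tool_rot: [-0.0, 0.847, -0.531, 0.0]
contact_force: [-1.3, 1.4, 3.7]
gripper_width: 0.006
```

>>> carry_out:
  moves:
    - [[0, 0, 0, 0, 0, 0.02, -1], [0, 0, 0, 0, 0, 0, -1]]

```text
time: 4.87
tool_pos: [0.4722, 0.0133, 0.1002]
tool_rot: [-0.0, 0.847, -0.531, 0.0]
contact_force: [-0.8, 0.4, 3.4]
gripper_width: 0.002
```

>>> carry_out:
  moves:
    - [[0, 0, 0, 0, 0, 0.02, -1], [0, 0, 0, 0, 0, 0, -1]]

```text
time: 5.03
tool_pos: [0.4722, 0.0133, 0.0994]
tool_rot: [-0.0, 0.847, -0.531, 0.0]
contact_force: [-1.5, -0.5, 3.1]
gripper_width: 0.003
```

>>> carry_out:
  moves:
    - [[0, 0, 0, 0, 0, 0.02, -1], [0, 0, 0, 0, 0, 0, -1]]

```text
time: 5.2
tool_pos: [0.4723, 0.0133, 0.0987]
tool_rot: [-0.0, 0.847, -0.531, 0.0]
contact_force: [-1.9, 0.1, 3.4]
gripper_width: 0.001
```

>>> carry_out:
  moves:
    - [[0, 0, 0, 0, 0, 0.02, -1], [0, 0, 0, 0, 0, 0, -1]]

```text
time: 5.37
tool_pos: [0.4723, 0.0133, 0.0979]
tool_rot: [-0.0, 0.847, -0.531, 0.0]
contact_force: [-0.7, 0.4, 4.4]
gripper_width: 0.003
```

>>> carry_out:
  moves:
    - [[0, 0, 0, 0, 0, 0.02, -1], [0, 0, 0, 0, 0, 0, -1]]

```text
time: 5.53
tool_pos: [0.4722, 0.0132, 0.097]
tool_rot: [-0.0, 0.847, -0.531, 0.0]
contact_force: [-1.3, 0.6, 4.9]
gripper_width: 0.003
```

>>> carry_out:
  moves:
    - [[0, 0, 0, 0, 0, 0.015, -1], [0, 0, 0, 0, 0, 0, -1]]

```text
time: 5.7
tool_pos: [0.4722, 0.0133, 0.0965]
tool_rot: [-0.0, 0.847, -0.531, 0.0]
contact_force: [-1.0, 0.2, 4.9]
gripper_width: 0.001
```

>>> carry_out:
  moves:
    - [[0, 0, 0, 0, 0, 0.02, -1], [0, 0, 0, 0, 0, 0, -1]]

```text
time: 5.87
tool_pos: [0.4722, 0.0133, 0.0956]
tool_rot: [-0.0, 0.847, -0.531, 0.0]
contact_force: [-0.6, 0.4, 5.0]
gripper_width: -0.005
```

>>> carry_out:
  moves:
    - [[0, 0, 0, 0, 0, 0.015, -1], [0, 0, 0, 0, 0, 0, -1]]

```text
time: 6.03
tool_pos: [0.4723, 0.0133, 0.0951]
tool_rot: [-0.0, 0.847, -0.531, 0.0]
contact_force: [-1.4, 0.5, 4.3]
gripper_width: 0.002
```

>>> carry_out:
  moves:
    - [[0, 0, 0, 0, 0, 0.015, -1], [0, 0, 0, 0, 0, 0, -1]]

```text
time: 6.2
tool_pos: [0.4723, 0.0133, 0.0945]
tool_rot: [-0.0, 0.847, -0.531, 0.0]
contact_force: [-1.1, -0.3, 4.9]
gripper_width: 0.002
```

>>> carry_out:
  moves:
    - [[0, 0, 0, 0, 0, 0.015, -1], [0, 0, 0, 0, 0, 0, -1]]

```text
time: 6.37
tool_pos: [0.4722, 0.0133, 0.0939]
tool_rot: [-0.0, 0.847, -0.531, 0.0]
contact_force: [-0.8, 0.4, 4.8]
gripper_width: -0.004
```

>>> carry_out:
  moves:
    - [[0, 0, 0, 0, 0, 0.015, -1], [0, 0, 0, 0, 0, 0, -1]]

```text
time: 6.53
tool_pos: [0.4723, 0.0133, 0.0934]
tool_rot: [-0.0, 0.847, -0.531, 0.0]
contact_force: [-1.2, 0.7, 5.5]
gripper_width: 0.001
```

>>> carry_out:
  moves:
    - [[0, 0, 0, 0, 0, 0.015, -1], [0, 0, 0, 0, 0, 0, -1]]

```text
time: 6.7
tool_pos: [0.4724, 0.0132, 0.0933]
tool_rot: [-0.0, 0.847, -0.531, 0.0]
contact_force: [-3.3, 0.3, 7.7]
gripper_width: -0.0
```

>>> carry_out:
  moves:
    - [[0, 0, 0, 0, 0, 0, -1], [0, 0, 0, 0, 0, 0, -1]]

```text
time: 6.87
tool_pos: [0.4723, 0.0133, 0.0933]
tool_rot: [0.0, 0.847, -0.531, -0.0]
contact_force: [-2.0, 0.6, 7.9]
gripper_width: -0.001
```

>>> carry_out:
  moves:
    - [[0, 0, 0, 0, 0, 0.01, -1], [0, 0, 0, 0, 0, 0, -1], [0, 0, 0, 0, 0, 0, -1]]

```text
time: 7.12
tool_pos: [0.4724, 0.0133, 0.0931]
tool_rot: [0.0, 0.847, -0.531, -0.0]
contact_force: [-3.4, 0.3, 8.3]
gripper_width: -0.004
```

>>> carry_out:
  moves:
    - [[0, 0, 0, 0, 0, -0.1, -1], [0, 0, 0, 0, 0, -0.3, -1], [0, 0, 0, 0, 0, -0.4, 0.1], [0, 0, 0, 0, 0, 0, 0.1], [0, 0, 0, 0, 0, 0, 0.1], [0, 0, 0, 0, 0, 0, 0.1]]

```text
time: 7.62
tool_pos: [0.4715, 0.0134, 0.1234]
tool_rot: [0.0, 0.847, -0.531, -0.001]
contact_force: [-0.6, -1.1, -0.5]
gripper_width: 0.547
```

```bash
python3 snap.py 2
```

```text
tool_pos [0.4715 0.0134 0.1234]
tool_rot [ 3.000e-04  8.473e-01 -5.312e-01 -6.000e-04]
contact_force [-0.5517 -1.052  -0.5034]
ft_torque [-0.0093 -0.0082 -0.0372]
gripper_width 0.5473
joint_pos [-0.1296 -0.2324  2.0646 -0.      1.3107  0.9903]
time 7.6167
(600, 790, 3)
```

View pics/s2.png

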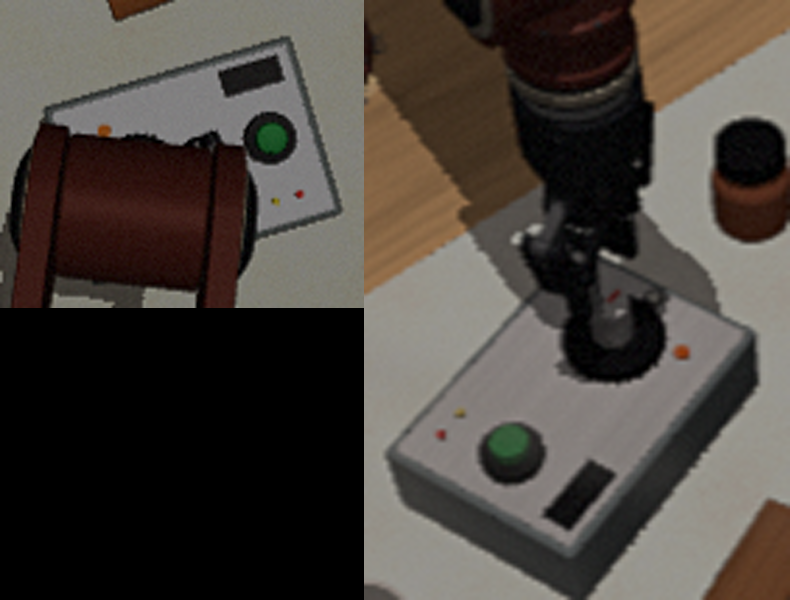

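The knob is back up, and the open fingers straddle it with the pointer visible between them. I'll lower and grip next.

>>> carry_out:
  moves:
    - [[0, 0, 0, 0.01, 0, 0.22, 0.1], [0, 0, 0, 0, 0, 0.22, 0.1], [0, 0, 0, 0, 0, 0.22, 0.1], [0, 0, 0, 0, 0, 0, 0.1], [0, 0, 0, 0, 0, 0, 0.1]]

```text
time: 8.13
tool_pos: [0.4713, 0.013, 0.0963]
tool_rot: [0.001, 0.847, -0.531, -0.001]
contact_force: [-0.2, 0.7, 0.4]
gripper_width: 0.551
```

>>> carry_out:
  moves:
    - [[0, 0, 0, 0, 0, 0, 0], [0, 0, 0, 0, 0, 0, -0.2], [0, 0, 0, 0, 0, 0, -0.35], [0, 0, 0, 0, 0, 0, -0.35]]

```text
time: 8.47
tool_pos: [0.4727, 0.0129, 0.0984]
tool_rot: [-0.0, 0.847, -0.531, 0.0]
contact_force: [-0.0, -0.2, -0.1]
gripper_width: 0.325
```

```bash
python3 snap.py 3
```

```text
tool_pos [0.4727 0.0129 0.0984]
tool_rot [-2.000e-04  8.473e-01 -5.312e-01  4.000e-04]
contact_force [-0.0387 -0.2109 -0.0621]
ft_torque [-0.0002 -0.0216  0.0006]
gripper_width 0.3248
joint_pos [-0.1304 -0.1993  2.0816  0.      1.2583  0.9896]
time 8.4667
(600, 790, 3)
```

View pics/s3.png

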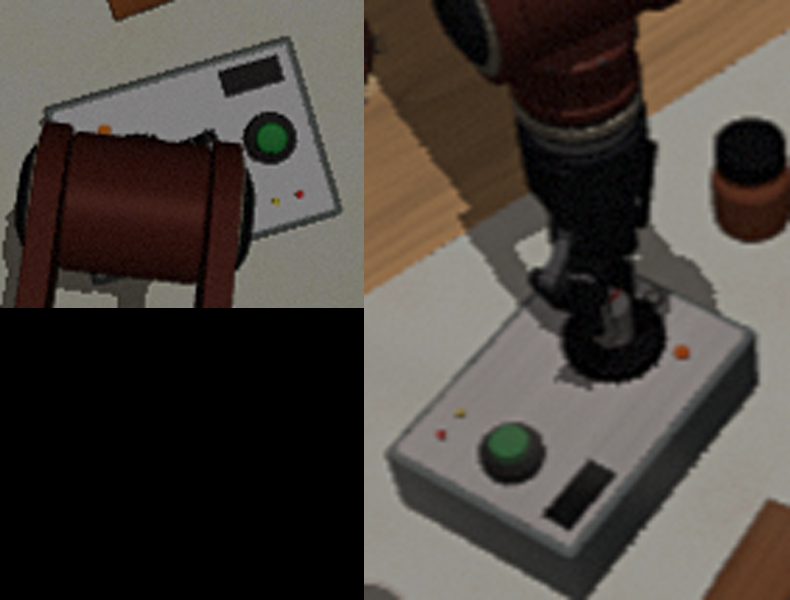

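>>> carry_out:
  moves:
    - [[0, 0, 0, 0, 0, 0.03, -0.38], [0, 0, 0, 0, 0, 0, -0.42], [0, 0, 0, 0, 0, 0, -0.5], [0, 0, 0, 0, 0, 0, -1], [0, 0, 0, 0, 0, 0, -1], [0, 0, 0, 0, 0, 0, -1], [0, 0, 0, 0, 0, 0, -1]]

```text
time: 9.15
tool_pos: [0.4724, 0.0134, 0.0968]
tool_rot: [-0.0, 0.847, -0.531, -0.0]
contact_force: [-0.7, 5.3, 2.7]
gripper_width: 0.267
```

>>> carry_out:
  moves:
    - [[0, 0, 0, -0.02, 0, 0, -1], [0, 0, 0, 0, 0, 0, -1], [0, 0, 0, 0, 0, 0, -1]]

```text
time: 9.4
tool_pos: [0.4724, 0.0134, 0.097]
tool_rot: [-0.0, 0.847, -0.531, 0.001]
contact_force: [0.2, 2.9, 2.5]
gripper_width: 0.271
```

```bash
python3 snap.py 4
```

```text
tool_pos [0.4724 0.0134 0.097 ]
tool_rot [-1.000e-04  8.473e-01 -5.312e-01  6.000e-04]
contact_force [0.1636 2.866  2.5201]
ft_torque [ 0.4869 -0.0693  0.0459]
gripper_width 0.2714
joint_pos [-1.2900e-01 -1.9820e-01  2.0834e+00 -4.0000e-04  1.2554e+00  9.9110e-01]
time 9.4
(600, 790, 3)
```

View pics/s4.png

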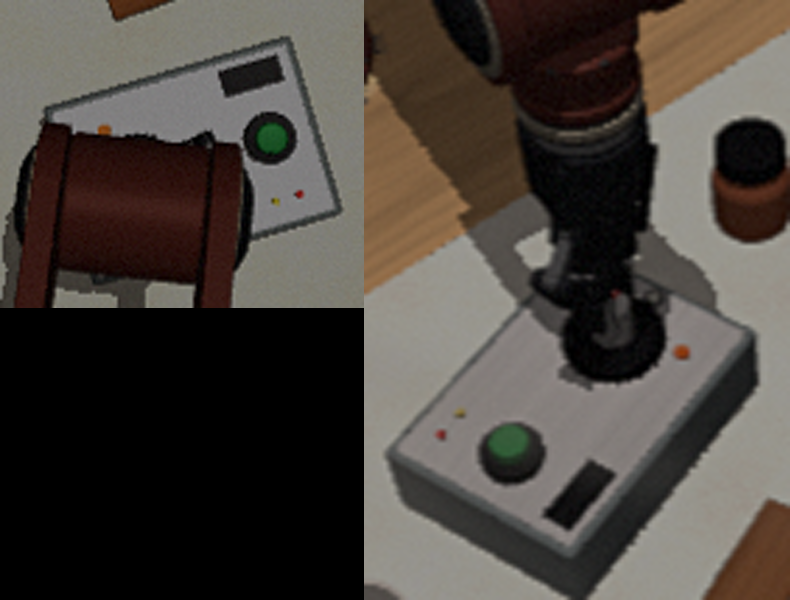

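>>> carry_out:
  moves:
    - [[0, 0, 0, -0.01, 0, 0.06, -1], [0, 0, 0, 0, 0, 0.06, -1], [0, 0, 0, 0, 0, 0.06, -1], [0, 0, 0, 0, 0, 0.06, -1], [0, 0, 0, 0, 0, 0.03, -1], [0, 0, 0, 0, 0, 0, -1]]

```text
time: 10.0
tool_pos: [0.4723, 0.0136, 0.086]
tool_rot: [0.0, 0.847, -0.531, 0.001]
contact_force: [2.3, -0.0, 4.5]
gripper_width: 0.264
```

>>> carry_out:
  moves:
    - [[0, 0, 0, 0, 0, 0.025, -1], [0, 0, 0, 0, 0, 0, -1], [0, 0, 0, 0, 0, 0, -1]]

```text
time: 10.25
tool_pos: [0.4723, 0.0136, 0.0852]
tool_rot: [0.0, 0.847, -0.531, 0.001]
contact_force: [2.2, -3.7, 5.1]
gripper_width: 0.275
```

>>> carry_out:
  moves:
    - [[0, 0, 0, 0, 0, 0.02, -1], [0, 0, 0, 0, 0, 0, -1], [0, 0, 0, 0, 0, 0, -1]]

```text
time: 10.5
tool_pos: [0.4723, 0.0136, 0.0844]
tool_rot: [0.0, 0.847, -0.531, 0.001]
contact_force: [3.9, -4.0, 5.5]
gripper_width: 0.266
```

>>> carry_out:
  moves:
    - [[0, 0, 0, 0.01, 0, 0.015, -1], [0, 0, 0, 0, 0, 0, -1], [0, 0, 0, 0, 0, 0, -1]]

```text
time: 10.75
tool_pos: [0.4723, 0.0136, 0.0838]
tool_rot: [-0.0, 0.847, -0.531, 0.0]
contact_force: [2.2, -2.6, 5.3]
gripper_width: 0.27
```

>>> carry_out:
  moves:
    - [[0, 0, 0, 0, 0, 0.015, -1], [0, 0, 0, 0, 0, 0, -1], [0, 0, 0, 0, 0, 0, -1]]

```text
time: 11.0
tool_pos: [0.4724, 0.0136, 0.0837]
tool_rot: [-0.0, 0.847, -0.531, 0.0]
contact_force: [2.0, -1.8, 8.6]
gripper_width: 0.275
```

>>> carry_out:
  moves:
    - [[0, 0, 0, 0, 0, 0.012, -1], [0, 0, 0, 0, 0, 0, -1], [0, 0, 0, 0, 0, 0, -1]]

```text
time: 11.25
tool_pos: [0.4724, 0.0136, 0.0834]
tool_rot: [-0.0, 0.847, -0.531, 0.0]
contact_force: [0.8, -2.6, 9.7]
gripper_width: 0.267
```

>>> carry_out:
  moves:
    - [[0, 0, 0, 0, 0, 0, -1]]

```text
time: 11.33
tool_pos: [0.4724, 0.0136, 0.0834]
tool_rot: [-0.0, 0.847, -0.531, 0.0]
contact_force: [0.5, -1.9, 9.0]
gripper_width: 0.272
```

>>> carry_out:
  moves:
    - [[0, 0, 0, 0, 0, 0, -1]]

```text
time: 11.42
tool_pos: [0.4724, 0.0136, 0.0834]
tool_rot: [-0.0, 0.847, -0.531, 0.0]
contact_force: [1.1, -2.4, 9.0]
gripper_width: 0.267
```

>>> carry_out:
  moves:
    - [[0, 0, 0, 0, 0, 0.006, -1], [0, 0, 0.6, 0, 0, 0, -1], [0, 0, 0.8, 0, 0, 0, -1], [0, 0, 0, 0, 0, 0, -1]]

```text
time: 11.75
tool_pos: [0.4724, 0.0135, 0.0833]
tool_rot: [-0.0, 0.813, -0.583, 0.0]
contact_force: [0.0, -2.5, 9.9]
gripper_width: 0.272
```

```bash
python3 snap.py 5
```

```text
tool_pos [0.4724 0.0135 0.0833]
tool_rot [-1.000e-04  8.126e-01 -5.828e-01  2.000e-04]
contact_force [ 0.0476 -2.4983  9.9182]
ft_torque [-0.4298 -0.0185 -0.0415]
gripper_width 0.2715
joint_pos [-1.2890e-01 -1.7870e-01  2.0917e+00 -2.0000e-04  1.2281e+00  1.1155e+00]
time 11.75
(600, 790, 3)
```

View pics/s5.png

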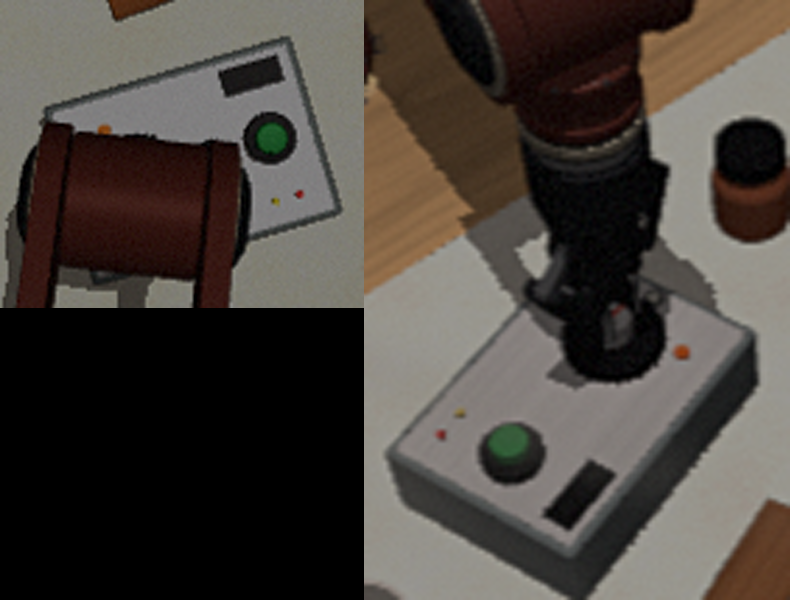

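>>> carry_out:
  moves:
    - [[0, 0, 0.8, 0, 0, 0, -1], [0, 0, 0.8, 0, 0, 0, -1], [0, 0, 0.8, 0, 0, 0, -1], [0, 0, 0.8, 0, 0, 0, -1], [0, 0, 0, 0, 0, 0, -1]]

```text
time: 12.27
tool_pos: [0.4724, 0.0135, 0.0833]
tool_rot: [-0.0, 0.724, -0.69, 0.0]
contact_force: [1.2, -1.6, 10.0]
gripper_width: 0.269
```

>>> carry_out:
  moves:
    - [[0, 0, 0, 0, 0, 0, -1]]

```text
time: 12.35
tool_pos: [0.4724, 0.0135, 0.0833]
tool_rot: [-0.0, 0.724, -0.69, 0.0]
contact_force: [-0.5, -2.9, 9.4]
gripper_width: 0.271
```

>>> carry_out:
  moves:
    - [[0, 0, 0.8, 0, 0, 0.004, -1], [0, 0, 0.8, 0, 0, 0, -1], [0, 0, 0.8, 0, 0, 0, -1], [0, 0, 0.8, 0, 0, 0, -1], [0, 0, 0.8, 0, 0, 0, -1], [0, 0, 0, 0, 0, 0, -1]]

```text
time: 12.85
tool_pos: [0.4725, 0.0134, 0.0832]
tool_rot: [0.0, -0.593, 0.805, -0.0]
contact_force: [-0.3, -2.2, 10.4]
gripper_width: 0.266
```

```bash
python3 snap.py 6
```

```text
tool_pos [0.4725 0.0134 0.0832]
tool_rot [ 1.000e-04 -5.927e-01  8.054e-01 -3.000e-04]
contact_force [-0.3103 -2.1502 10.3627]
ft_torque [-0.481  -0.0251 -0.0427]
gripper_width 0.266
joint_pos [-1.2900e-01 -1.7860e-01  2.0917e+00 -4.0000e-04  1.2279e+00  1.7439e+00]
time 12.85
(600, 790, 3)
```

View pics/s6.png

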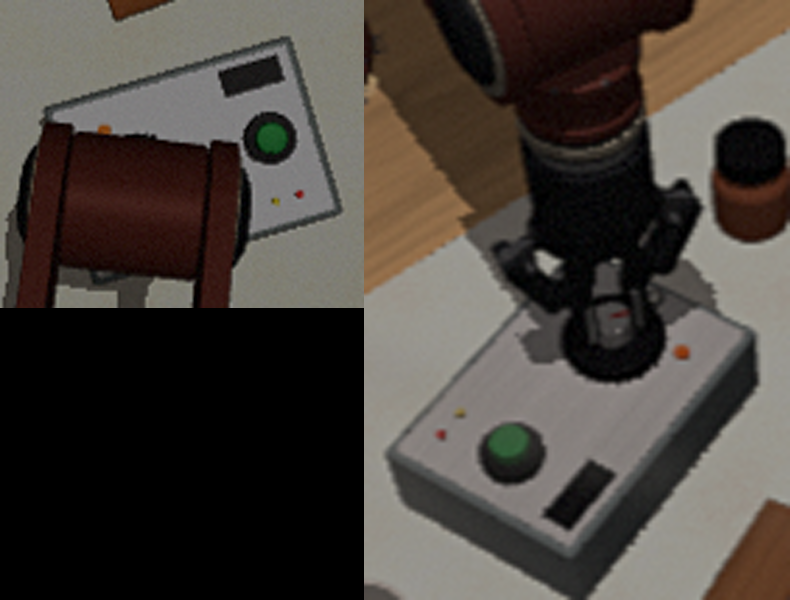

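>>> carry_out:
  moves:
    - [[0, 0, 0.8, 0, 0, 0, -1], [0, 0, 0.8, 0, 0, 0, -1], [0, 0, 0.8, 0, 0, 0, -1], [0, 0, 0.8, 0, 0, 0, -1], [0, 0, 0, 0, 0, 0, -1]]

```text
time: 13.37
tool_pos: [0.4724, 0.0134, 0.0832]
tool_rot: [-0.0, -0.475, 0.88, -0.0]
contact_force: [-0.2, -2.3, 10.5]
gripper_width: 0.272
```

>>> carry_out:
  moves:
    - [[0, 0, 0.7, 0, 0, 0, -1], [0, 0, 0.7, 0, 0, 0, -1], [0, 0, 0.5, 0, 0, 0, -1], [0, 0, 0, 0, 0, 0, -1], [0, 0, 0, 0, 0, 0, -1]]

```text
time: 13.78
tool_pos: [0.4724, 0.0134, 0.0832]
tool_rot: [0.0, -0.401, 0.916, -0.0]
contact_force: [-1.1, -2.4, 11.3]
gripper_width: 0.266
```

```bash
python3 snap.py 7; python3 - <<'E'
from h import *
f=load("scene",7)
c=f["frame"][150:190,215:260,::-1]; cv2.imwrite("pics/z7.png",cv2.resize(c,None,fx=14,fy=14,interpolation=cv2.INTER_CUBIC))
from plant import state
q=state()["tool_rot"];print(np.degrees(2*np.arctan2(abs(q[2]),abs(q[1])))-64.2)
E
```

```text
tool_pos [0.4724 0.0134 0.0832]
tool_rot [ 0.000e+00 -4.014e-01  9.159e-01 -3.000e-04]
contact_force [-1.1258 -2.4417 11.2957]
ft_torque [-0.5174  0.0098 -0.0707]
gripper_width 0.2665
joint_pos [-1.2900e-01 -1.7860e-01  2.0918e+00 -6.0000e-04  1.2281e+00  2.1868e+00]
time 13.7833
(600, 790, 3)
68.4718559148702
```

View pics/z7.png

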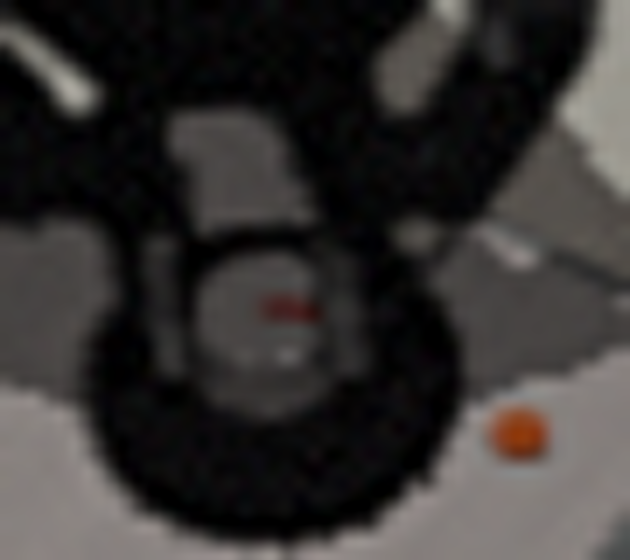

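```bash
python3 - <<'E'
from h import *
f=load("scene",7);im=f["frame"];H,S,V=cv2.split(cv2.cvtColor(im,cv2.COLOR_RGB2HSV))
m=((H<8)|(H>170))&(S>90); m2=np.zeros_like(m); m2[168:176,230:240]=m[168:176,230:240]
v,u=np.nonzero(m2); P=np.array([plane(f,(a,b),.093)[:2] for a,b in zip(u,v)]); c=P.mean(0); d=np.linalg.svd(P-c)[2][0]; print(len(P),c,d,np.degrees(np.arctan2(d[1],d[0])))
k=np.array([.4722,.0134]); print(c-k,np.degrees(np.arctan2(*(c-k)[::-1])))
E
```

```text
6 [0.47462472 0.01375026] [0.87959504 0.4757232 ] 28.406447838908303
[0.00242472 0.00035026] 8.219712843384984
```

>>> carry_out:
  moves:
    - [[0, 0, 0, 0, 0, 0, 0.1], [0, 0, 0, 0, 0, 0, 0.1], [0, 0, 0, 0, 0, 0, 0.1], [0, 0, 0, 0, 0, 0, 0.1]]

```text
time: 14.22
tool_pos: [0.4704, 0.0141, 0.0805]
tool_rot: [-0.001, -0.401, 0.916, 0.001]
contact_force: [0.1, -0.6, 0.3]
gripper_width: 0.554
```

```bash
python3 snap.py 8; python3 - <<'E'
from h import *
f=load("scene",8)
c=f["frame"][150:190,215:260,::-1]; cv2.imwrite("pics/z8.png",cv2.resize(c,None,fx=14,fy=14,interpolation=cv2.INTER_CUBIC))
E
```

```text
tool_pos [0.4704 0.0141 0.0805]
tool_rot [-0.0015 -0.4014  0.9159  0.0012]
contact_force [ 0.1007 -0.5551  0.2815]
ft_torque [0.003  0.017  0.0337]
gripper_width 0.5538
joint_pos [-1.2860e-01 -1.7680e-01  2.0953e+00  6.0000e-04  1.2268e+00  2.1866e+00]
time 14.2167
(600, 790, 3)
```

View pics/z8.png

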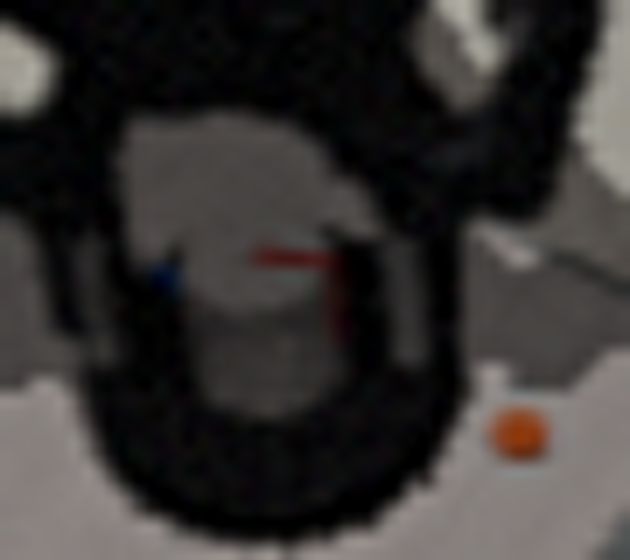

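The knob's top edge is back at about row 172, where it was at rest, so it has sprung up. I'll lift clear and check.

>>> carry_out:
  moves:
    - [[0, 0, 0, 0, 0, -0.1, 0.1], [0, 0, 0, 0, 0, -0.4, 0.1], [0, 0, 0, 0, 0, -0.8, 0.1], [0, 0, 0, 0, 0, -0.8, 0.1], [0, 0, 0, 0, 0, 0, -1], [0, 0, 0, 0, 0, 0, -1]]

```text
time: 14.82
tool_pos: [0.4737, 0.0135, 0.169]
tool_rot: [0.002, -0.401, 0.916, -0.001]
contact_force: [0.4, 0.6, -0.4]
gripper_width: 0.273
```

```bash
python3 snap.py 9; python3 - <<'E'
from h import *
f=load("scene",9)
c=f["frame"][150:190,215:260,::-1]; cv2.imwrite("pics/z9.png",cv2.resize(c,None,fx=14,fy=14,interpolation=cv2.INTER_CUBIC))
im=f["frame"];H,S,V=cv2.split(cv2.cvtColor(im,cv2.COLOR_RGB2HSV))
m=((H<8)|(H>170))&(S>70); m2=np.zeros_like(m); m2[163:172,228:240]=m[163:172,228:240]
v,u=np.nonzero(m2); P=np.array([plane(f,(a,b),.107)[:2] for a,b in zip(u,v)]); c=P.mean(0); d=np.linalg.svd(P-c)[2][0]; print(len(P),c,np.degrees(np.arctan2(d[1],d[0])))
print(blobs((H>100)&(H<130)&(S>90),(215,160,250,190)))
E
```

```text
tool_pos [0.4737 0.0135 0.169 ]
tool_rot [ 0.0024 -0.4014  0.9159 -0.0014]
contact_force [ 0.4065  0.56   -0.4296]
ft_torque [ 0.0083  0.0047 -0.0224]
gripper_width 0.2733
joint_pos [-1.2890e-01 -2.7990e-01  2.0237e+00  2.0000e-04  1.3923e+00  2.1867e+00]
time 14.8167
(600, 790, 3)
13 [0.48097776 0.01660975] 16.272807814340506
[(np.int32(3), [226, 169, 2, 3], array([226.33, 170.  ]))]
```

View pics/z9.png

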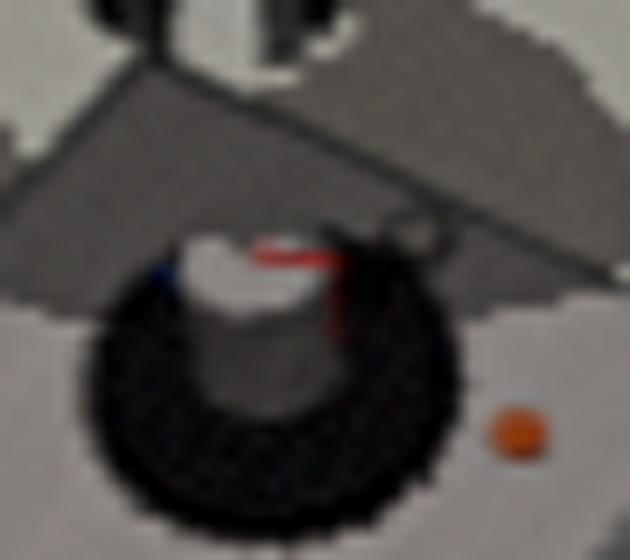

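>>> carry_out:
  moves:
    - [[0, 0, 0, 0.37, -0.58, 0, -1], [0, 0, 0, 0.37, -0.58, 0, -1], [0, 0, 0, 0.37, -0.58, 0, -1], [0, 0, 0, 0.37, -0.58, 0, -1], [0, 0, 0, 0, 0, 0, -1], [0, 0, 0, 0, 0, 0, -1], [0, 0, 0, 0, 0, 0, -1]]

```text
time: 15.5
tool_pos: [0.4991, -0.0922, 0.1644]
tool_rot: [-0.001, -0.401, 0.916, 0.001]
contact_force: [-0.2, 0.9, -0.1]
gripper_width: 0.002
```

```bash
python3 snap.py 10
```

```text
tool_pos [ 0.4991 -0.0922  0.1644]
tool_rot [-0.001  -0.4012  0.916   0.0013]
contact_force [-0.2496  0.8528 -0.0585]
ft_torque [-0.0163 -0.0078  0.0093]
gripper_width 0.002
joint_pos [-3.2960e-01 -1.7980e-01  1.9482e+00  5.0000e-04  1.3763e+00  1.9862e+00]
time 15.5
(600, 790, 3)
```

View pics/s10.png

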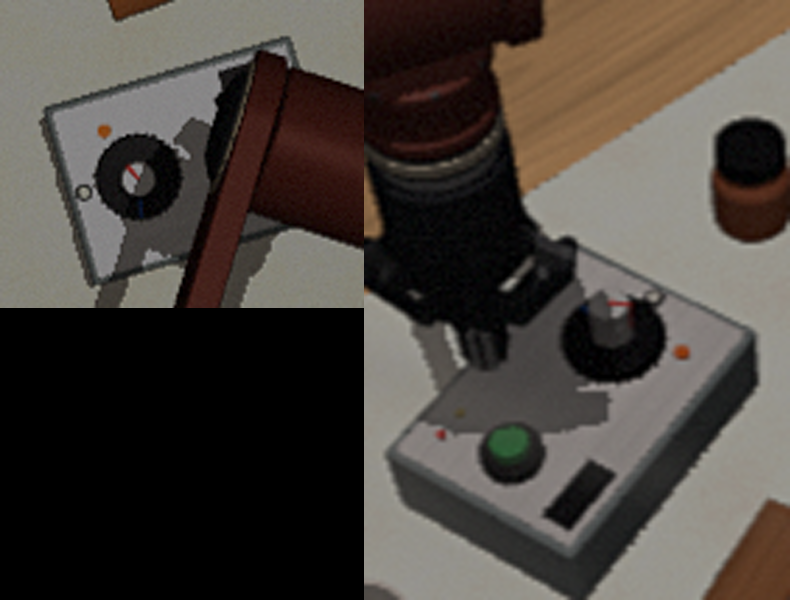

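>>> carry_out:
  moves:
    - [[0, 0, 0, -0.02, -0.04, 0.6, -1], [0, 0, 0, 0, 0, 0.8, -1], [0, 0, 0, 0, 0, 0.4, -1], [0, 0, 0, 0, 0, 0.1, -1], [0, 0, 0, 0, 0, 0, -1], [0, 0, 0, 0, 0, 0, -1]]

```text
time: 16.1
tool_pos: [0.5024, -0.0929, 0.091]
tool_rot: [0.0, -0.402, 0.916, -0.0]
contact_force: [0.5, 0.5, 0.5]
gripper_width: 0.006
```

>>> carry_out:
  moves:
    - [[0, 0, 0, 0, 0, 0.05, -1], [0, 0, 0, 0, 0, 0.05, -1], [0, 0, 0, 0, 0, 0.05, -1], [0, 0, 0, 0, 0, 0, -1]]

```text
time: 16.43
tool_pos: [0.5028, -0.0935, 0.085]
tool_rot: [0.001, -0.401, 0.916, -0.001]
contact_force: [1.1, -0.2, 1.7]
gripper_width: 0.003
```

>>> carry_out:
  moves:
    - [[0, 0, 0, 0, 0, 0.04, -1], [0, 0, 0, 0, 0, 0.04, -1], [0, 0, 0, 0, 0, 0, -1]]

```text
time: 16.68
tool_pos: [0.5028, -0.0936, 0.0816]
tool_rot: [0.001, -0.401, 0.916, -0.001]
contact_force: [1.8, 0.6, 4.4]
gripper_width: -0.004
```

>>> carry_out:
  moves:
    - [[0, 0, 0, 0, 0, 0.04, -1], [0, 0, 0, 0, 0, 0, -1]]

```text
time: 16.85
tool_pos: [0.5029, -0.0936, 0.081]
tool_rot: [0.001, -0.401, 0.916, -0.001]
contact_force: [-0.4, 0.8, 10.0]
gripper_width: 0.0
```

>>> carry_out:
  moves:
    - [[0, 0, 0, 0, 0, 0.02, -1], [0, 0, 0, 0, 0, 0, -1], [0, 0, 0, 0, 0, 0, -1]]

```text
time: 17.1
tool_pos: [0.5029, -0.0936, 0.0809]
tool_rot: [0.001, -0.401, 0.916, -0.001]
contact_force: [-1.9, 0.2, 12.8]
gripper_width: 0.001
```

>>> carry_out:
  moves:
    - [[0, 0, 0, 0, 0, -0.1, -1], [0, 0, 0, 0, 0, -0.4, -1], [0, 0, 0, 0, 0, -0.9, -1], [0, 0, 0, 0, 0, -0.9, -1], [0, 0, 0, 0, 0, -0.7, -1], [0, 0, 0, 0, 0, 0, -1]]

```text
time: 17.6
tool_pos: [0.5046, -0.0944, 0.2051]
tool_rot: [0.004, -0.401, 0.916, -0.003]
contact_force: [1.9, -0.9, 0.7]
gripper_width: -0.002
```

>>> carry_out:
  moves:
    - [[0, 0, 0, 0.7, -0.7, 0, -1], [0, 0, 0, 0.7, -0.7, 0, -1], [0, 0, 0, 0.7, -0.7, 0, -1], [0, 0, 0, 0.7, -0.7, 0, -1], [0, 0, 0, 0.7, -0.7, 0, -1], [0, 0, 0, 0, 0, 0, -1], [0, 0, 0, 0, 0, 0, -1]]

```text
time: 18.18
tool_pos: [0.5087, -0.2925, 0.1964]
tool_rot: [-0.001, -0.4, 0.917, 0.002]
contact_force: [0.5, 0.5, 0.6]
gripper_width: -0.001
```

```bash
python3 snap.py 11; python3 - <<'E'
from h import *
t=load("top",11);t0=load("top");s=load("scene",11);s0=load("scene")
for n,f in(("0",t0),("now",t)):
    H,S,V=cv2.split(cv2.cvtColor(f["frame"],cv2.COLOR_RGB2HSV))
    print(n,"green",blobs((H>40)&(H<85)&(S>100),(320,240,345,268)),"blue",blobs((H>100)&(H<130)&(S>90),(265,250,300,286)),"rib",[b for b in blobs((H<16)&(S>110),(260,170,325,216)) if b[0]>50],"knob",blobs(V>70,(276,261,292,276)))
    m=((H<8)|(H>170))&(S>90); v,u=np.nonzero(m[260:278,274:294]); P=np.array([plane(f,(a+274,b+260),.107)[:2] for a,b in zip(u,v)]); c=P.mean(0); d=np.linalg.svd(P-c)[2][0]; print("ptr",len(P),np.degrees(np.arctan2(d[1],d[0]))%180)
    for nm,(u,v) in (("knob",(286,268)),("green",(331,254))): print(nm,"z_map",np.median(f["z_map"][v-2:v+3,u-2:u+3]))
d=np.abs(t["frame"].astype(int)-t0["frame"]).max(2); print("jar diff",(d[285:312,190:224]>40).sum(),"cup diff",(d[222:258,370:410]>40).sum(),"rib diff",(d[175:214,266:322]>40).sum())
E
```

```text
tool_pos [ 0.5087 -0.2925  0.1964]
tool_rot [-0.001  -0.3999  0.9166  0.0016]
contact_force [0.4893 0.5246 0.5508]
ft_torque [-0.0078 -0.0679 -0.032 ]
gripper_width -0.0013
joint_pos [-6.4860e-01 -1.1200e-02  1.7366e+00 -1.0000e-04  1.4200e+00  1.6703e+00]
time 18.1833
(600, 790, 3)
0 green [(np.int32(114), [326, 249, 12, 12], array([331.52, 254.16]))] blue [(np.int32(15), [284, 276, 3, 7], array([284.6 , 279.13]))] rib [(np.int32(898), [270, 178, 48, 34], array([293.38, 194.71]))] knob [(np.int32(107), [279, 263, 11, 12], array([284.02, 268.55]))]
ptr 12 104.3515535938655
knob z_map 1.0032429
green z_map 1.0235107
now green [(np.int32(111), [326, 249, 12, 12], array([331.5 , 254.11]))] blue [(np.int32(15), [284, 276, 3, 7], array([284.6 , 279.13]))] rib [(np.int32(895), [270, 178, 48, 34], array([293.39, 194.74]))] knob [(np.int32(109), [279, 263, 11, 12], array([284.02, 268.55]))]
ptr 14 45.47999274460605
knob z_map 1.0031135
green z_map 1.0239816
jar diff 0 cup diff 65 rib diff 0
```

View pics/s11.png

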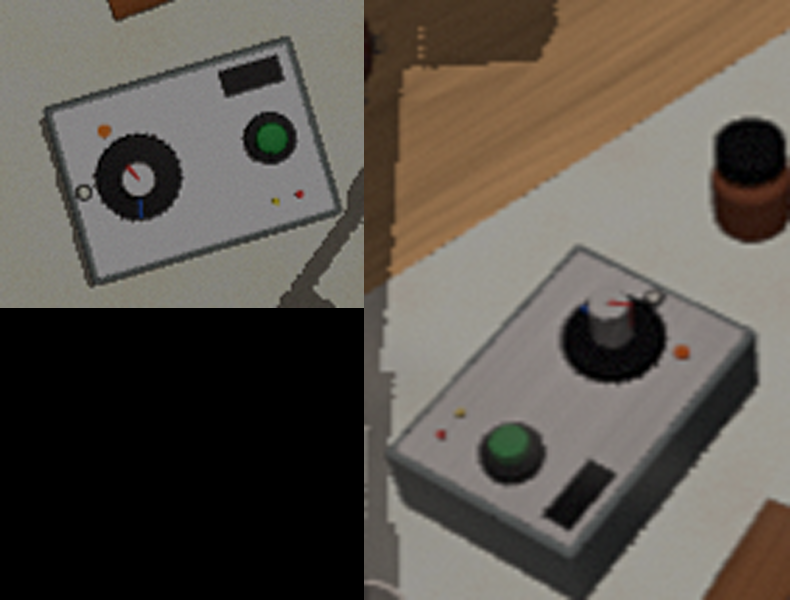

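The final check measures the pointer at about 59° from where it started, less than the 68.5° the tool turned. I'll refine that with a weighted estimate.

```bash
python3 - <<'E'
from h import *
from plant import grab_frame
import glob
def meas(f,kc,box,z):
    im=f["frame"].astype(float); r=np.clip(im[...,0]-im[...,1:].max(2)-8,0,None)
    x0,y0,x1,y1=box; v,u=np.mgrid[y0:y1,x0:x1]; w=r[y0:y1,x0:x1].ravel()
    P=np.array([plane(f,(a,b),z)[:2] for a,b in zip(u.ravel(),v.ravel())]); k=plane(f,kc,z)[:2]
    rr=np.linalg.norm(P-k,axis=1); w=w*(rr<.0125)
    c=(P*w[:,None]).sum(0)/w.sum(); C=((P-c)*w[:,None]).T@(P-c); e=np.linalg.eigh(C)[1][:,1]; d=c-k
    return round(np.degrees(np.arctan2(d[1],d[0])),1),round(np.degrees(np.arctan2(e[1],e[0]))%180,1),np.linalg.norm(d).round(4)
for i in (0,11):
    t=load("top",i);s=load("scene",i)
    print(i,"top",meas(t,(284.02,268.55),(274,260,294,278),.107),"scene",meas(s,(233.1,167.7),(224,160,244,176),.107))
t=load("top",11); c=t["frame"][245:290,255:310,::-1]; cv2.imwrite("pics/z11.png",cv2.resize(c,None,fx=12,fy=12,interpolation=cv2.INTER_CUBIC))
E
```

```text
0 top (np.float64(109.9), np.float64(108.3), np.float64(0.0067)) scene (np.float64(117.9), np.float64(100.4), np.float64(0.0055))
11 top (np.float64(39.1), np.float64(39.0), np.float64(0.0064)) scene (np.float64(40.6), np.float64(41.5), np.float64(0.0057))
```

View pics/z11.png

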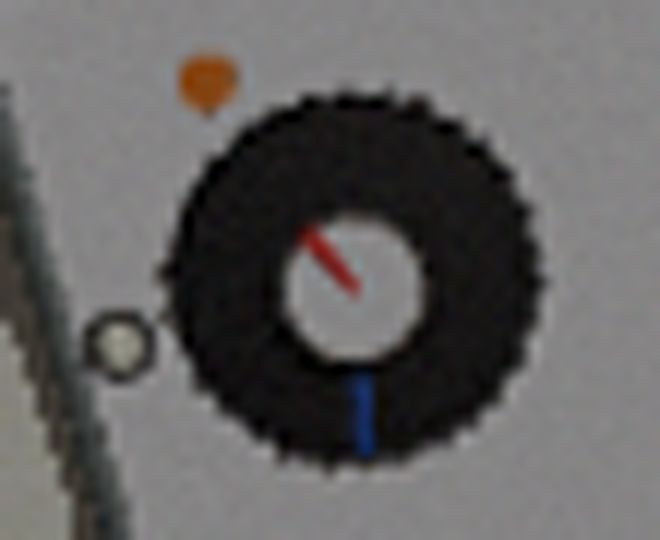

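```bash
python3 - <<'E'
from h import *
a=np.hstack([load("top",i)["frame"][205:300,340:450,::-1] for i in (0,11)]); cv2.imwrite("pics/cup.png",cv2.resize(a,None,fx=3.5,fy=3.5))
E
```

```text
(no output)
```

View pics/cup.png

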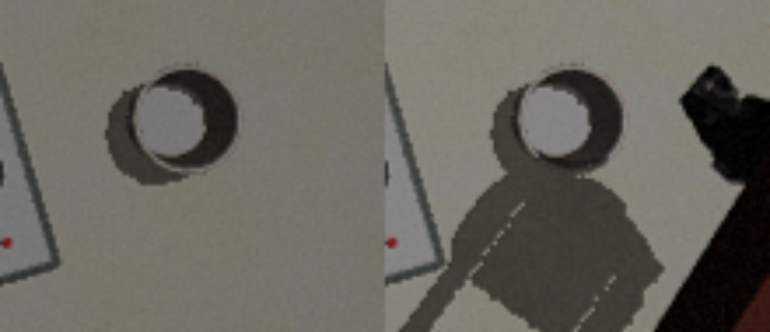

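The cup is at the same pixels in both views, about (185,118) in the crop. What differs is the arm's shadow. Everything checks out, so I'm handing in.

```bash
python3 -c "
from plant import ticket,state
print(ticket.job_done()); print(state()['time'])"
```

```text
the job is handed in; nothing more can be done
None
the job is handed in; nothing more can be done
```

The job is done and handed in, at about 18 s on the robot's clock. No verdict was reported.

- **Knob:** I first pressed it with the fingers shut and felt the stop about 13.6 mm down. I then gripped the top 10 mm or so, held it there at 9–11 N (the highest reading was 11.3 N) and turned it 68.5° clockwise. When I let go it sprang up and locked.
- **Start button:** I pressed it about 6 mm, until it bottomed out at 10–13 N, then let go and moved the arm clear.

**Last checks:**
- **Pointer:** it turned 69–71° in the top view and lines up with the orange mark. A first, rougher measurement gave 59°; the finer one did not bear that out. The scene camera gives about the same final angle (about 41° against 39°), but its reading of the start angle was too coarse to check the turn.
- **Heights:** the knob and button are both back at their starting heights to within 0.5 mm.
- **Ring and bystanders:** the ring's blue mark, rib, jar and cup are where they were. The cup area showed a picture difference, but that was only the arm's shadow.
- **Grip:** while holding the knob the gripper read about 23 mm for a 26 mm knob. I left this unexplained; the pointer turned with the tool and did not slip.

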